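Check the travel of two hand levers on the bench

TASK

Two handlebar ends are clamped on the bench: check that their hand levers stop short of the bar, first the long brake lever, then the short clutch lever. With the outside of the fingers press the lever towards its bar until it comes up against its stop, hold it there for a good second and let it spring right back out before going on to the other. Press firmly without forcing, do not grip the levers, and leave the bars and the loose things on the bench untouched.

Things in the scene. Friction and masses are not known exactly. Their poses are not given: they have to be found in the camera images.
- brake_stand: Fixed stand (yaw within 0.3; the stands may swap sides) with a right-hand handlebar end and the LONG (brake) lever. Origin: on the work surface below the bar's middle. Bar along its y, grip towards -y; clamp (50 mm wide, top 132 mm high) and base plate 120 x 90 x 12 mm at y +85 mm. The lever is on the +x side of the bar, away from the robot; its pivot is at x +35, y +30 mm.
- brake_bar: Handlebar end: level steel tube, 22 mm in diameter, 260 mm long along y, centred on its origin 110 mm above the work surface; rubber grip, 32 mm in diameter, over the last 118 mm towards -y; black lever bracket to +x at y +30 mm, 32 mm high. Not to be touched.
- brake_blade: The LONG (brake) lever: straight aluminium blade 165 mm long, 8 mm thick, 16 mm high, with a 19 mm ball at the free end. Origin: on the upright pivot axis at the blade's middle height (110 mm above the work surface). It runs from there along its own -y; its own +x points out, away from the bar. Press its outer face (4 mm to +x of the middle plane) towards -x.
- brake_press (a point): Point on the outer face of the LONG (brake) blade, 125 mm from the pivot, at middle height: a good place to press. Axes as the blade's, +x out, away from the bar.
- brake_lever (a joint): LONG (brake) lever angle in rad: 0 right out (spring-held, 0.38 rad off the bar), grows as pressed in, clockwise from above; stop at 0.36, blade almost parallel to the bar, about 15 mm clear of the grip. At the press point the spring takes 2 N to start, 3.5 N near the stop; then force rises sharply. 8 to 15 N is enough.
- clutch_stand: Fixed stand (yaw within 0.3; the stands may swap sides) with a left-hand handlebar end and the SHORT (clutch) lever. Origin: on the work surface below the bar's middle. Bar along its y, grip towards +y; clamp (50 mm wide, top 132 mm high) and base plate 120 x 90 x 12 mm at y -85 mm. The lever is on the +x side of the bar, away from the robot; its pivot is at x +35, y -30 mm.
- clutch_bar: Handlebar end: level steel tube, 22 mm in diameter, 260 mm long along y, centred on its origin 110 mm above the work surface; rubber grip, 32 mm in diameter, over the last 118 mm towards +y; black lever bracket to +x at y -30 mm, 32 mm high. Not to be touched.
- clutch_blade: The SHORT (clutch) lever: straight aluminium blade 105 mm long, 8 mm thick, 16 mm high, with a 19 mm ball at the free end. Origin: on the upright pivot axis at the blade's middle height (110 mm above the work surface). It runs from there along its own +y; its own +x points out, away from the bar. Press its outer face (4 mm to +x of the middle plane) towards -x.
- clutch_press (a point): Point on the outer face of the SHORT (clutch) blade, 65 mm from the pivot, at middle height: a good place to press. Axes as the blade's, +x out, away from the bar.
- clutch_lever (a joint): SHORT (clutch) lever angle in rad: 0 right out (spring-held, 0.38 rad off the bar), grows as pressed in, anticlockwise from above; stop at 0.36, blade almost parallel to the bar, about 15 mm clear of the grip. At the press point the spring takes 4 N to start, 6.6 N near the stop; then force rises sharply. 8 to 15 N is enough.
- screwdriver: Loose screwdriver, 200 mm, on the robot's side of the brake stand; to be left where it is. Origin: the centre of its underside.
- spanner: Loose spanner, 180 mm, on the robot's side of the clutch stand; to be left where it is. Origin: the centre of its underside.
- jar: Loose glass jar, 56 mm in diameter, 60 mm high, beside the brake stand's clamp, on the lever side; to be left where it is. Origin: the centre of its underside.
- tape: Loose roll of tape, 92 mm in diameter, 25 mm high, beside the clutch stand's clamp, on the lever side; to be left where it is. Origin: the centre of its underside.
- offcut: Loose wood offcut 90 x 45 x 20 mm at the robot's left; to be left where it is. Origin: the centre of its underside.
- tin: Loose tin, 80 mm in diameter, 90 mm high, beyond the stands; to be left where it is. Origin: the centre of its underside.
- hammer: Loose hammer, 260 mm, at the robot's right; to be left where it is. Origin: the centre of its underside.

How it is judged:
By the outcome, as a careful person would: the job done as asked, in the order asked, and still so for the second after the job is handed in, with the robot touching nothing.
It also fails if it takes over 64 s, if anything falls off the work surface, if the arm or the gripper's body presses on something with over 40 N, if the wrist force passes 120 N, or if a joint passes its speed limit or range.

ROBOT

A 6-joint arm with a two-finger parallel gripper is mounted at the origin on the work surface. World frame = base frame: x ahead of the robot, y to its left, z up, the work surface at z = 0. Lengths are in m, angles in rad, forces in N, time in s.
With the tool pointing down it reaches from about 0.325 to 0.775 m from the base axis. Payload 5.5 kg.
Tool frame: the origin (TCP) lies at the very end of the fingers, on their centre line; the grasp point (between the pads) lies 19 mm behind it; z points along the fingers, y is the line along which they close (so a half turn about z gives the same grasp; the last joint's range is limited). The gripper opens to 88 mm and grips with 3 to 60 N. Pads are 20 mm wide; open, the fingers measure 115 mm over their backs; the gripper's body (75 mm by 178 mm) begins 61 mm behind the grasp point.
Start: joints at [1.271, 0.091, 1.231, -0, 1.82, -0.057], TCP at [0.144, 0.582, 0.223] pointing down, gripper open.
Joint ranges: [-2.87, 2.87], [-0.86, 2.18], [0.17, 2.46], [-1.51, 4.65], [0.06, 2.69], [-2.65, 2.65]. Speed limits (rad/s): [2.57, 2.57, 3.01, 3.14, 3.14, 3.14].

INTERFACE

Orientations are given as a rotation vector (axis times angle).
In Python, from cell import manip gives the robot as it stands. Calls block until the motion is done:
- manip.move_pose(position, orientation): joint-space move of the TCP to a pose.
- manip.move_l(position, orientation=None, v=0.15, until_force=None): straight line of the TCP; orientation=None keeps the orientation; v is the mean speed in m/s. With until_force (N) it stops when the force on the tool has changed by that much, and returns True; else False.
- manip.movej(angles): joint-space move.
- manip.grip(opening, grasp_force=None): finger opening in m; grasp_force is the grip in N (None keeps the last); returns when the fingers have stopped.
- manip.pause(seconds).
- manip.ik(position, orientation): joint angles nearest the present ones, or None.
- manip.get_obs(): the state.
- manip.grab_frame(name): name is "scene" or "side" or "wrist"; returns a dict with "color" (480x640x3 uint8, red, green, blue), "fx", "fy", "cx", "cy" (pixels), "rvec" (rotation vector, rad) and "tvec" (3), from world to camera coordinates, as OpenCV has them. Camera axes: x right, y down, z forward; pixel columns grow to the right and rows downward; lengths in m; the calibration is good to about 2 mm. A picture is of the moment at which its call begins. There is no depth.
A pose or a line that the arm cannot do raises manip.Unreachable and nothing moves.
- manip.job_done(): hands the job in; it is judged then, once.
The state is a dict: "time_s": time; "joint_positions": joint angles; "qvel": joint speeds; "effort": joint torques, N m; "tool_pos": TCP position; "tcp_rot": TCP orientation; "wrist_force": force on the tool from outside, world axes, zero at the start; "ft_torque": the same for the moment, N m; "gripper_width": finger opening in m; "grasp_force": force on a finger pad.
Only numpy, scipy, OpenCV 4.12 (cv2) and the standard library are available. Lean on these libraries where they do the work, as an engineer would, in place of code of your own. Each camera call takes 0.05 s, during which the arm holds its last target. There are 200 camera calls.

## Working session

There is one attempt and no reset: what is moved stays moved. The work goes in short steps, each a Python script; the robot and the scene stay as the last script left them, time stands still between calls to the robot, and variables do not carry over. Pictures are saved under pics/ and viewed, at most 10 in all, crops included, and the job is handed in when it is done.

```bash
ls; mkdir -p pics; python3 - <<'E'
from cell import manip
import cv2
for n in ("scene","side"):
    f=manip.grab_frame(n); cv2.imwrite(f"pics/{n}0.png",f["color"][:,:,::-1]); print(n,f["fx"],f["cx"],f["cy"],f["rvec"],f["tvec"])
o=manip.get_obs(); print(o["time_s"],o["tool_pos"],o["tcp_rot"],o["gripper_width"])
E
```

```text
pics
scene 566.6932386216592 326.4797285076883 234.70406027819556 [ 1.94042427  1.76497346 -0.53955648] [-0.05102469 -0.40168759  1.79286813]
side 448.23407534076205 317.579013242488 240.54271784965553 [ 2.2798796  -0.06222891  0.04856499] [-0.57371668  0.09205592  0.97990276]
0.1 [0.14417885 0.58218006 0.22164275] [-3.80386839e-01 -3.11814429e+00  2.56495080e-03] 0.08750028552986455
```

View pics/scene0.png

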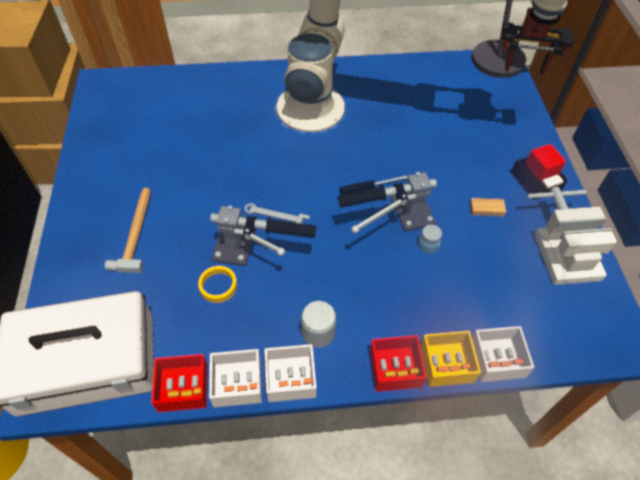

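View pics/side0.png

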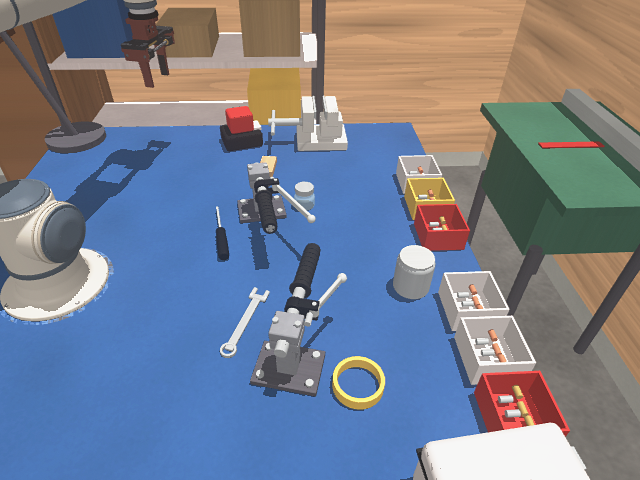

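The scene view shows the brake stand at right (+y), ball near (355,229), and the clutch stand at left, ball near (281,251). In the side view the balls are near (311,218) and (342,278). I'll zoom in for pixel precision.

```bash
python3 - <<'E'
import cv2,numpy as np
s=cv2.imread("pics/scene0.png")
a=cv2.resize(s[165:265,330:450],None,fx=5,fy=5,interpolation=cv2.INTER_CUBIC)
b=cv2.resize(s[185:285,200:320],None,fx=5,fy=5,interpolation=cv2.INTER_CUBIC)
for im,x0,y0 in((a,330,165),(b,200,185)):
    for i in range(0,120,20): cv2.putText(im,str(x0+i),(i*5,10),0,.4,(0,255,255),1); cv2.line(im,(i*5,12),(i*5,18),(0,255,255),1)
    for i in range(0,100,20): cv2.putText(im,str(y0+i),(0,i*5+4),0,.4,(0,255,255),1)
cv2.imwrite("pics/a.png",a); cv2.imwrite("pics/b.png",b)
E
```

```text
(no output)
```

View pics/a.png

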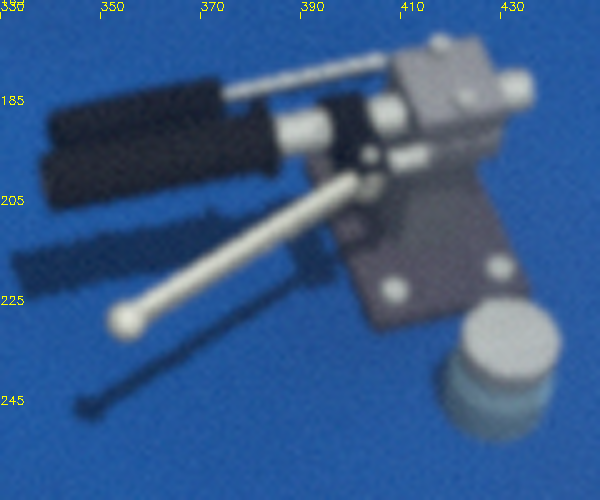

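View pics/b.png

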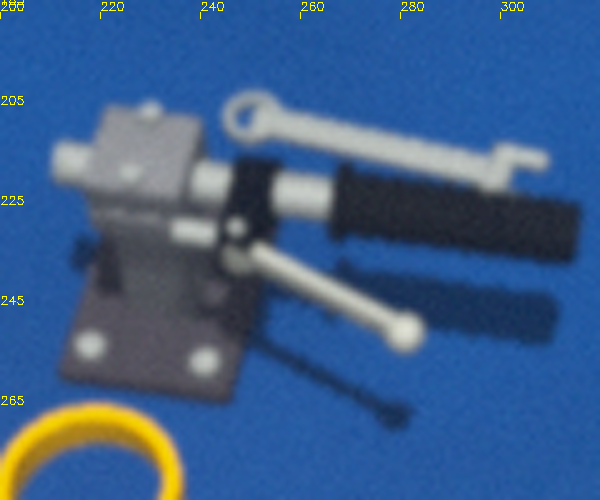

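The zooms give these positions:
- **Brake:** ball (355,229), grip end (339.4,201.2), tube end (434,182.6).
- **Clutch:** ball (280.8,251.2), grip end (315,231.4), tube end (211.4,217).

I'll cast these onto z=0.11 and check them against the given geometry.

```bash
cat >h.py <<'E'
import numpy as np,cv2
def ray(f,px,z):
    R=cv2.Rodrigues(np.array(f["rvec"],float))[0];t=np.array(f["tvec"],float)
    d=R.T@np.array([(px[0]-f["cx"])/f["fx"],(px[1]-f["cy"])/f["fy"],1]);c=-R.T@t
    return (c+d*(z-c[2])/d[2])[:2]
def proj(f,P): 
    K=np.array([[f["fx"],0,f["cx"]],[0,f["fy"],f["cy"]],[0,0,1]])
    return cv2.projectPoints(np.array(P,float).reshape(-1,3),np.array(f["rvec"],float),np.array(f["tvec"],float),K,None)[0].reshape(-1,2)
E
python3 - <<'E'
from h import *; from cell import manip
f=manip.grab_frame("scene");g=manip.grab_frame("side")
for n,s,ball,ge,te,L in(("brake",1,(355,229),(339.4,201.2),(434,182.6),.165),("clutch",-1,(280.8,251.2),(315,231.4),(211.4,217),.105)):
    B,G,T=[ray(f,p,.11) for p in(ball,ge,te)]
    u=(T-G)*s; yaw=np.arctan2(-u[0],u[1]); R=np.array([[np.cos(yaw),-np.sin(yaw)],[np.sin(yaw),np.cos(yaw)]])
    O=(G+T)/2; P=O+R@[.035,s*.03]; d=R@[np.sin(.38),-s*np.cos(.38)]
    print(n,"len",np.linalg.norm(u),"O",O,"yaw",yaw,"pivot",P,"ball",B,"dist",np.linalg.norm(B-P),"ang off bar",np.arccos((B-P)@(R@[0,-s])/np.linalg.norm(B-P)),"pred ball",P+d*L)
    print(" side px of ball, gripend, tubeend",proj(g,[[*B,.11],[*G,.11],[*T,.11]]).round(1).tolist())
E
```

```text
brake len 0.2563239212083681 O [0.44941945 0.16148667] yaw 0.15807719222835276 pivot [0.47926048 0.19662231] ball [0.55923327 0.06317678] dist 0.15557429068105327 ang off bar 0.38182131054067864 pred ball [0.56382064 0.05493753]
 side px of ball, gripend, tubeend [[309.5, 218.4], [268.3, 227.6], [254.7, 166.0]]
clutch len 0.25974562296273074 O [ 0.52491438 -0.16066455] yaw -0.25655392220804485 pivot [ 0.55115637 -0.19856387] ball [ 0.6083216  -0.12110389] dist 0.09626999157887924 ang off bar 0.37922091442162636 pred ball [ 0.61357129 -0.11412822]
 side px of ball, gripend, tubeend [[339.9, 277.4], [311.1, 248.1], [277.9, 353.2]]
```

Both levers agree with the model: off-bar angles 0.382 and 0.379 rad, ball centres 155.6 and 96.3 mm from the pivots. Now the brake press.

```bash
cat >press.py <<'E'
import numpy as np,cv2
from scipy.spatial.transform import Rotation as Ro
from cell import manip
D={"brake":(1,(.4793,.1966),.158,.125),"clutch":(-1,(.5512,-.1986),-.2566,.065)}
Z=.091;HALF=.0135
def run(name,F=10.5):
    s,P,yaw,r=D[name]; P=np.array(P)
    rot=lambda a:np.array([[np.cos(a),-np.sin(a)],[np.sin(a),np.cos(a)]])
    def face(q):   # press point and outward normal at lever angle q
        A=rot(yaw+s*(.38-q)); return P+A@[.004,-s*r],A@[1,0]
    n=face(.18)[1]; p0=face(0)[0]+n*HALF; p1=face(.36)[0]+n*HALF
    n3=np.array([*n,0]); z=np.array([0,0,-1.])
    q0=np.array(manip.get_obs()["joint_positions"]); best=None
    start=[*(p0+.03*n),Z]; up=[*start[:2],.22]
    for sg in(1,-1):
        o=Ro.from_matrix(np.c_[np.cross(sg*n3,z),sg*n3,z]).as_rotvec(); j=manip.ik(up,o)
        if j is not None and (best is None or abs(np.array(j)-q0).max()<best[0]): best=(abs(np.array(j)-q0).max(),o)
    o=best[1]; print("start",start,"stop",p1,"turn",best[0])
    fn=lambda:np.array(manip.get_obs()["wrist_force"])@n3
    T=lambda d:[*(p1+d*n),Z]   # d: distance short of the stop
    manip.grip(0.0); manip.move_pose(up,o); manip.move_l(start,o,v=.12); manip.pause(.3)
    b=fn(); print("base",b,manip.get_obs()["gripper_width"])
    hit=manip.move_l(T(.008),v=.04,until_force=9); f=fn()-b; print("near",hit,f)
    if not hit: hit=manip.move_l(T(-.012),v=.008,until_force=max(F-f,1))
    for i in range(8):
        manip.pause(.2); f=fn()-b
        print("hold",round(f,2),"short of stop mm",round(1e3*(np.array(manip.get_obs()["tool_pos"])[:2]-p1)@n,2))
        if i==3: fr=manip.grab_frame("scene"); cv2.imwrite(f"pics/{name}_in.png",fr["color"][:,:,::-1])
    manip.move_l(start,v=.06); manip.pause(.4); print("free",fn()-b)
    manip.move_l(up,v=.15)
    fr=manip.grab_frame("scene"); cv2.imwrite(f"pics/{name}_out.png",fr["color"][:,:,::-1]); print("t",manip.get_obs()["time_s"])
E
python3 -c "import press;press.run('brake')"
python3 - <<'E'
import cv2,numpy as np
a=[cv2.resize(cv2.imread(f"pics/brake_{k}.png")[150:265,320:450],None,fx=3,fy=3) for k in("in","out")]
cv2.imwrite("pics/brake2.png",np.hstack(a))
E
```

```text
start [np.float64(0.5875294625891305), np.float64(0.10655024906328667), 0.091] stop [0.51801358 0.0790137 ] turn 1.1488563344925597
base -0.4229614035778609 0.0004745367157360397
near False 3.9123578113333144
hold 3.46 short of stop mm -0.92
hold 3.58 short of stop mm -0.84
hold 2.96 short of stop mm -0.8
hold 2.69 short of stop mm -0.77
hold 4.93 short of stop mm -0.74
hold 3.34 short of stop mm -0.71
hold 3.88 short of stop mm -0.68
hold 3.69 short of stop mm -0.7
free -0.0003358685801891359
t 13.0833
```

View pics/brake2.png

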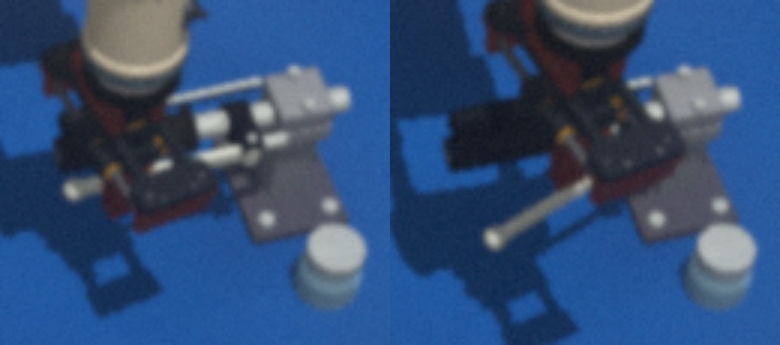

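The left half shows the brake lever pressed close to parallel. On the right it is fully back out, with the ball at its old place. The hold force was only about 3.5 N, which is just the spring, so it wasn't firmly at the stop. I'll press the brake again, stepping in on averaged force until it is about 10 N.

```bash
python3 - <<'E'
s=open("press.py").read()
a=s.index("    if not hit: hit"); b=s.index("    for i in range(8)")
s=s[:a]+'''    def avg():
        v=[]
        for _ in range(5): manip.pause(.03); v.append(fn()-b)
        return np.mean(v)
    d=.002 if name=="brake" else .004
    manip.move_l(T(d),v=.02); f=avg()
    while f<9.5 and d>-.012:
        d-=.001 if f<8 else .0004
        manip.move_l(T(d),v=.01); f=avg(); print("d",round(d*1e3,1),"f",round(f,2))
'''+s[b:]
open("press.py","w").write(s)
E
python3 -c "import press;press.run('brake')"
```

```text
start [np.float64(0.5875294625891305), np.float64(0.10655024906328667), 0.091] stop [0.51801358 0.0790137 ] turn 0.00578477434649427
base -0.6917228191957447 0.0005975795288818808
near False 4.03723212181654
d 1.0 f 4.75
d 0.0 f 4.34
d -1.0 f 4.9
d -2.0 f 6.57
d -3.0 f 10.47
hold 10.52 short of stop mm -1.78
hold 9.52 short of stop mm -1.76
hold 10.1 short of stop mm -1.79
hold 9.12 short of stop mm -1.77
hold 9.22 short of stop mm -1.76
hold 10.56 short of stop mm -1.78
hold 9.96 short of stop mm -1.77
hold 9.82 short of stop mm -1.79
free 0.8448592720075925
t 24.15
```

The brake was held at about 10 N against its stop, and the sharp force rise confirms it. Clutch next.

```bash
sed -i 's/while f<9.5/while f<(9.5 if name=="brake" else 10.5)/' press.py; python3 -c "import press;press.run('clutch')"
python3 - <<'E'
import cv2,numpy as np
from cell import manip
from press import *
p=manip.get_obs()["tool_pos"]; manip.move_l([.42,-.02,.26],v=.2)
cv2.imwrite("pics/final.png",manip.grab_frame("scene")["color"][:,:,::-1]); print(manip.get_obs()["time_s"])
a=cv2.imread("pics/clutch_in.png")[130:330,190:450]; b=cv2.imread("pics/final.png")[130:330,190:450]
cv2.imwrite("pics/cl2.png",np.hstack([cv2.resize(i,None,fx=1.5,fy=1.5) for i in(a,b)]))
E
```

```text
start [np.float64(0.6321004209775477), np.float64(-0.1678890617455463), 0.091] stop [ 0.58491559 -0.14311517] turn 0.4340351168992882
base 0.3811621369814462 0.0001099625094844412
near False 4.622076985252286
d 3.0 f 6.62
d 2.0 f 6.69
d 1.0 f 6.56
d 0.0 f 7.03
d -1.0 f 6.83
d -2.0 f 7.17
d -3.0 f 7.92
d -4.0 f 11.82
hold 12.55 short of stop mm -1.57
hold 11.62 short of stop mm -1.59
hold 11.26 short of stop mm -1.58
hold 11.68 short of stop mm -1.58
hold 11.85 short of stop mm -1.56
hold 11.83 short of stop mm -1.59
hold 12.42 short of stop mm -1.54
hold 11.27 short of stop mm -1.56
free -0.774429938254209
t 36.3167
37.825
```

View pics/cl2.png

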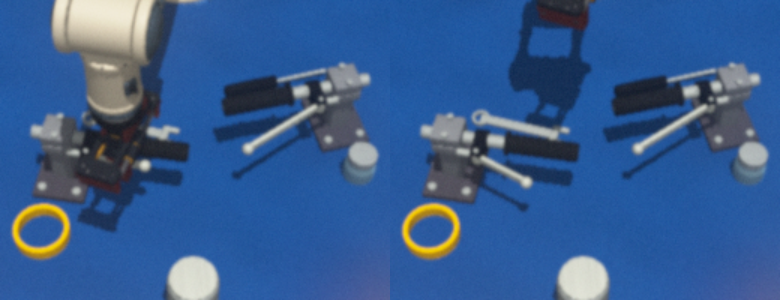

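Left: the clutch lever pressed in. Right: both levers back out (brake ball at crop (638,149), clutch ball at (527,183)), loose things where they were, arm clear.

```bash
python3 -c "from cell import manip;print(manip.job_done())"
```

```text
the job is handed in; nothing more can be done
None
```

I pressed the brake lever and then the clutch lever against their stops (about 10 N and 12 N), held each for over 1.5 s and let both spring fully back out. The brake took two presses because the first reached only spring force, and the job was handed in at about 38 s.

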